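# Set a tube on the welding magnet and switch it to full hold

## Task

Get this tube held for tacking: first, with the magnet's lever still off, push the loose square steel tube along the table with your fingertips until it lies flush across the whole face of the blue welding magnet. Then push the magnet's red-knobbed lever clockwise from off, past the half-hold click, right round to its full-hold stop. Push only - do not pick the tube up - and leave the jar, wood block and spanner where they are.

Things in the scene. Friction and masses are not known exactly. Their poses are not given: they have to be found in the camera images.
- magnet: Switchable welding magnet bolted to the table: blue block 70 mm (x) by 110 mm (y), 45 mm high, a bolting foot on each y end (to y = +-83 mm, 18 mm high). Origin: centre of its underside, on the table; z up. Its flat upright working face (steel poles) is its whole -x side, at x = -35 mm, more or less facing the robot. On top a round index plate (radius 44 mm, top at 49 mm) under the lever.
- lever_pivot (a point): Point on the upright turning axis of the lever, 10 mm in +x from the magnet's centre, 56 mm above the table. Its axes are those of the magnet.
- hold_lever (a joint): Lever angle (rad), growing clockwise from above. 0 = off (white dot): it points 50 deg from the magnet's +x towards +y. 0.85 = half hold, first detent (yellow). 1.70 = full hold (red), about 47 deg from +x towards -y; hard stop 1.74. Sprung detents draw it to the nearest of the three. At the knob, leaving off or half takes about 7 N square to the lever; half-way to the next it snaps on by itself.
- lever_knob (a point): Centre of the upright red knob at the lever's end: 22 mm diameter, 34 mm tall, 58 to 92 mm above the table, 80 mm from the turning axis. The lever arm under it (14 mm wide) lies 50 to 59 mm above the table. The knob travels outside the magnet's outline, on the side away from the working face.
- tube: Loose bright square steel tube, 25 by 25 mm section, 300 mm long, about 0.4 kg, lying on the table on the robot's side of the magnet, its middle 45 to 85 mm clear of the working face and a little askew. Origin: middle of its length, on its underside. Length along its y, z up.
- jar: Orange jar of anti-spatter paste with black lid, 64 mm diameter, 70 mm tall, standing beside the magnet. Origin at the centre of its underside. Not to be disturbed.
- block: Offcut of dark timber, 85 by 60 by 40 mm, lying beside the magnet. Origin at the centre of its underside. Not to be disturbed.
- spanner: Steel spanner, 180 mm long, lying flat on the table beyond the magnet. Length along its x; origin on the table under its middle. Not to be disturbed.

How it is judged:
By the outcome, as a careful person would: the job done as asked, in the order asked, and still so for the second after the job is handed in, with the robot touching nothing.
It also fails if it takes over 51 s, if anything falls off the work surface, if the arm or the gripper's body presses on something with over 40 N, if the wrist force passes 120 N, or if a joint passes its speed limit or range.

## Robot

A 7-joint arm with a two-finger parallel gripper is mounted at the origin on the work surface. World frame = base frame: x ahead of the robot, y to its left, z up, the work surface at z = 0. Lengths are in m, angles in rad, forces in N, time in s.
With the tool pointing down it reaches from about 0.425 to 0.95 m from the base axis. Payload 16.7 kg.
Tool frame: the origin (TCP) lies at the very end of the fingers, on their centre line; the grasp point (between the pads) lies 19 mm behind it; y points along the fingers, z is the direction in which the jaws open and shut, and the axes are right-handed (so a half turn about y gives the same grasp; the last joint's range is limited). The gripper opens to 94 mm and grips with 3 to 60 N. Pads are 16 mm wide; open, the fingers measure 119 mm over their backs; the gripper's body (75 mm by 177 mm) begins 78 mm behind the grasp point.
Start: joints at [-1.365, 0.426, 0.074, 1.606, -0.034, 1.111, -0.067], TCP at [0.234, 0.633, 0.205] pointing down, gripper open.
Joint ranges: [-2.85, 2.85], [-0.5, 2.14], [-1.23, 1.37], [0.21, 2.46], [-1.02, 4.16], [0.16, 2.05], [-2.73, 2.73]. Speed limits (rad/s): [1.89, 1.89, 2.39, 2.39, 3.01, 3.01, 3.01].

## Interface

Orientations are given as a rotation vector (axis times angle).
In Python, from bench import arm, read_camera, camera_model gives the robot as it stands. The module is installed in compiled form; this text tells all that it offers.
- The arm moves only by the shell command python3 -m pendant 'ROWS' [FORCE]. ROWS is JSON, a list that holds one entry, the list of rows, each a list of 7 numbers: the gripper's target within -1 to 1 (fully open at 1, half-way at 0, shut at -1), then the shift along the tool's x, y, z in mm, then the turn, a rotation vector about the tool's x, y, z in degrees. In form: [[[fingers, x, y, z, rx, ry, rz], ...]]. A call has 1 to 12 rows; each row shifts and turns the commanded pose from where the row before left it, along the tool's axes as they then stand; what a row does not reach is not made up. A row lasts 1/12 s, in which the tool goes at most 41.7 mm and 7.16 degrees, less where a joint would pass 70% of its speed; a pose out of reach is approached as far as the arm can. A call with a gripper value outside its range is refused whole. The fingers move at their own pace and stop on an object; FORCE is the grip in N (left out, the last holds). Time passes only in rows, so rows that do not move let the fingers close. It gives the time, the measured TCP pose, the force and the opening at its end, in the units of the state.
- arm.get_obs(): the state, without advancing time (a new reading comes with each control period).
- read_camera(name): name is "side" or "top" or "wrist"; returns (picture, depth): 420x560x3 uint8, red, green, blue; 420x560 float32, m along the optical axis (not along the pixel's ray), 0 where there is no reading.
- camera_model(name): a dict with "fx", "fy", "cx", "cy" (pixels), "k1" (the pictures are not rectified: a ray, as slopes to the right and down, at radius r is drawn at 1 + k1 r^2 times it, then the intrinsics apply), "extrinsics" (4x4, takes a point from camera to world coordinates). Camera axes: x right, y up, looking along -z (the intrinsics and any distortion apply to the point x, -y, -z); pixel columns grow to the right and rows downward; lengths in m; the calibration is good to about 2 mm. A picture is of the moment at which its call begins: read the wrist's pose just before it. camera_model takes no time and is no camera call; for the wrist camera it gives the pose at the moment of the call.
- arm.job_done(): hands the job in, once; it reports no verdict.
The state is a dict: "clock": time; "qpos": joint angles; "qd": joint speeds; "tau": joint torques, N m; "eef_pos": TCP position; "orientation": TCP orientation; "contact_force": force on the tool from outside, world axes, zero at the start; "torque": the same for the moment, N m; "width": opening from 0.0 (shut) to 1.0 (fully open).
Only numpy, scipy, OpenCV 4.12 (cv2) and the standard library are available. Lean on these libraries where they do the work, as an engineer would, in place of code of your own. Each camera call takes 0.05 s, during which the arm holds its last target.

## Working session

There is one attempt and no reset: what is moved stays moved. The work goes in short steps, Python scripts to look and compute and a shell command to move; the robot and the scene stay as the last step left them, time stands still between calls to the robot, and variables do not carry over. Pictures are saved under pics/ and viewed, and the job is handed in when it is done.

```bash
mkdir -p pics; cat > h.py <<'E'
import numpy as np, cv2
from bench import arm, read_camera, camera_model
def save(n,f):
    m=camera_model(n); p,d=read_camera(n); cv2.imwrite('pics/'+f+'.png',p[:,:,::-1]); np.savez('pics/'+f+'.npz',p=p,d=d,E=m['extrinsics'],I=[m[k] for k in('fx','fy','cx','cy','k1')]); return p,d,m
def cloud(f):
    z=np.load('pics/'+f+'.npz'); fx,fy,cx,cy,k1=z['I']; d=z['d']; H,W=d.shape
    u,v=np.meshgrid(np.arange(W),np.arange(H))
    pts=np.stack([u,v],-1).reshape(-1,1,2).astype(float)
    K=np.array([[fx,0,cx],[0,fy,cy],[0,0,1.]])
    r=cv2.undistortPoints(pts,K,np.array([k1,0,0,0,0.])).reshape(H,W,2)
    P=np.stack([r[...,0]*d,-r[...,1]*d,-d],-1)
    E=z['E']; return z['p'],P@E[:3,:3].T+E[:3,3],d>0
E
python3 - <<'E'
from h import *
o=arm.get_obs(); print({k:np.round(v,3) for k,v in o.items()})
for n in('top','side','wrist'):
    p,d,m=save(n,n+'0'); print(n,np.round(m['extrinsics'],3).tolist(),m['k1'])
E
```

```text
{'clock': np.float64(0.0), 'qpos': array([-1.366,  0.427,  0.074,  1.607, -0.034,  1.111, -0.067]), 'qd': array([-0.   , -0.   ,  0.002,  0.002,  0.   , -0.001,  0.002]), 'tau': array([-3.0000e-03, -9.3580e+01,  3.6640e+00, -4.5418e+01, -4.9000e-02,
        2.0000e-02,  0.0000e+00]), 'eef_pos': array([0.234, 0.633, 0.205]), 'orientation': array([-1.554,  0.279, -0.278]), 'contact_force': array([-0.216,  0.139,  0.697]), 'torque': array([ 0.066, -0.002,  0.006]), 'width': np.float64(0.996)}
top [[-0.023, 0.996, -0.092, 0.483], [-1.0, -0.023, 0.003, 0.034], [0.001, 0.092, 0.996, 1.169], [0.0, 0.0, 0.0, 1.0]] 0.005325706665597938
side [[-0.988, 0.119, -0.094, 0.494], [-0.152, -0.78, 0.607, 0.783], [-0.001, 0.614, 0.789, 1.019], [0.0, 0.0, 0.0, 1.0]] -0.1372631835287853
wrist [[0.347, -0.905, -0.245, 0.164], [0.938, 0.335, 0.091, 0.66], [0.0, -0.262, 0.965, 0.384], [0.0, 0.0, 0.0, 1.0]] -0.024043114754394832
```

View pics/top0.png

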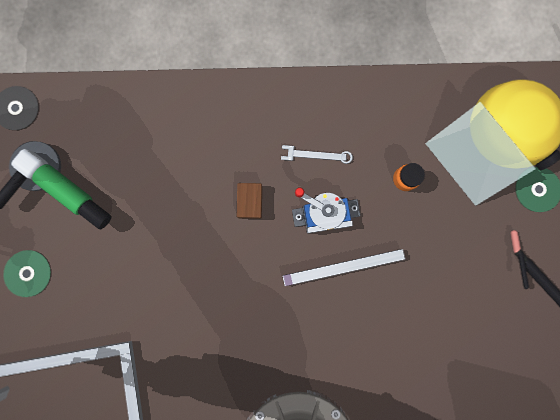

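View pics/side0.png

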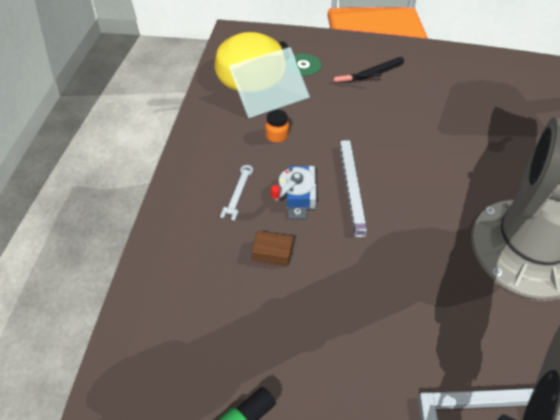

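Top picture: magnet about (328,212), with its face towards the bottom of the image. Tube runs from (285,281) to (407,255). Red knob at (300,192), jar (408,177), block (249,200), spanner (318,155). Next I measure these.

```bash
python3 - <<'E'
from h import *
for f in('top0','side0'):
    p,P,ok=cloud(f); hsv=cv2.cvtColor(p,cv2.COLOR_RGB2HSV).astype(int)
    x,y,z=P[...,0],P[...,1],P[...,2]
    tab=ok&(abs(z)<.006)&(x>.3)&(x<.8)&(abs(y)<.4)
    print(f,'table z',np.median(z[tab]))
    reg=ok&(x>.3)&(x<.85)&(y>-.25)&(y<.2)
    def comp(m,name):
        n,l,s,c=cv2.connectedComponentsWithStats(m.astype(np.uint8))
        for i in range(1,n):
            if s[i,4]>25:
                q=P[l==i]; r=cv2.minAreaRect((q[:,:2]*1000).astype(np.float32))
                print(name,s[i].tolist(),'med',np.round(np.median(q,0),4),'z95',round(np.percentile(q[:,2],95),4),'rect',np.round(r[0],1),np.round(r[1],1),round(r[2],1))
    comp(reg&(z>.012),'high')
    comp(reg&(z>.019)&(z<.030)&(x<.62),'tubeish')
    comp(reg&(z>.06),'z60')
    comp(reg&(hsv[...,0]>100)&(hsv[...,0]<125)&(hsv[...,1]>130),'blue')
    comp(reg&((hsv[...,0]<6)|(hsv[...,0]>174))&(hsv[...,1]>170)&(hsv[...,2]>120),'red')
E
python3 -c "
import cv2
a=cv2.imread('pics/top0.png')[130:300,220:440];cv2.imwrite('pics/c.png',cv2.resize(a,None,fx=3.6,fy=3.5,interpolation=2))"
```

```text
top0 table z 0.0005092348126334301
high [237, 183, 25, 36, 878] med [0.6045 0.1039 0.0403] z95 0.0437 rect [604.8 104.3] [58.9 84.5] 88.8
high [295, 187, 58, 46, 1626] med [ 0.5717 -0.0775  0.0494] z95 0.069 rect [582.4 -78.4] [106.8 134.2] 7.6
high [350, 204, 9, 7, 37] med [ 0.5833 -0.1529  0.0175] z95 0.0223 rect [ 582.3 -153.9] [20.1 14.3] 65.2
high [293, 211, 10, 11, 43] med [ 0.5644 -0.0146  0.0163] z95 0.0209 rect [562.8 -13. ] [24.  21.5] 55.1
high [283, 251, 114, 35, 1225] med [ 0.4359 -0.1107  0.0257] z95 0.029 rect [ 435.6 -112.4] [ 25.4 281.6] 11.1
tubeish [283, 251, 114, 35, 1180] med [ 0.4354 -0.1106  0.0256] z95 0.0286 rect [ 435.6 -112.4] [ 25.3 281.6] 11.1
z60 [295, 187, 11, 11, 77] med [ 0.6153 -0.0177  0.0904] z95 0.095 rect [615.4 -18. ] [23.3 21.3] 37.1
z60 [305, 197, 13, 9, 30] med [ 0.5967 -0.0476  0.0609] z95 0.0629 rect [598.9 -45.6] [30.3 12.2] 54.4
z60 [319, 203, 15, 14, 127] med [ 0.5747 -0.0821  0.0646] z95 0.0696 rect [575.  -79.5] [35.  29.1] 81.9
blue [342, 198, 9, 24, 88] med [ 0.5732 -0.1316  0.0455] z95 0.0485 rect [ 576.1 -130.4] [55.7 17.7] 0.1
blu
[... 706 characters left out ...]
.434  -0.0973  0.0228] z95 0.0263 rect [ 436.5 -110.5] [ 26.5 283.6] 11.1
tubeish [286, 197, 29, 9, 91] med [ 0.5612 -0.0302  0.024 ] z95 0.0289 rect [561.5 -29.7] [22.  71.2] 82.1
tubeish [264, 255, 25, 8, 76] med [0.59   0.1365 0.0252] z95 0.0297 rect [592.6 136.5] [ 5.2 54.7] 88.5
z60 [291, 173, 12, 9, 67] med [ 0.5762 -0.0784  0.0627] z95 0.0659 rect [575.3 -79.5] [26.3 28.4] 20.0
z60 [270, 186, 10, 13, 110] med [ 0.6174 -0.0076  0.0813] z95 0.0914 rect [617.3 -10.9] [20.4 20.4] 20.3
blue [287, 194, 22, 13, 247] med [ 0.5639 -0.0302  0.0341] z95 0.0444 rect [565.8 -34.4] [51.  20.1] 10.8
red [271, 185, 8, 13, 85] med [ 0.6174 -0.0074  0.0852] z95 0.0916 rect [624.  -49.4] [16.3 97.8] 8.5
```

View pics/c.png

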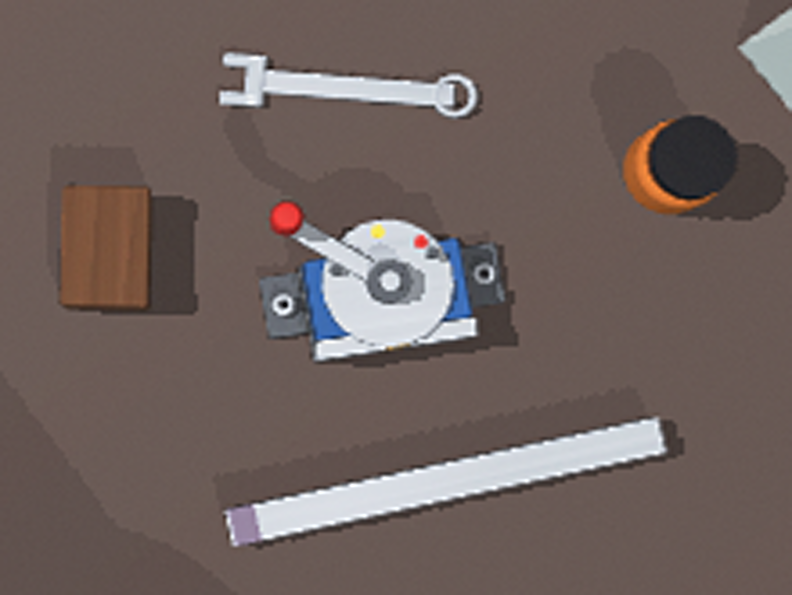

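```bash
python3 - <<'E'
from h import *
for f in('top0','side0'):
    p,P,ok=cloud(f); g=p.astype(int)
    x,y,z=P[...,0],P[...,1],P[...,2]; mn=g.min(-1); mx=g.max(-1)
    print(f)
    # tube
    m=ok&(z>.018)&(z<.032)&(x>.35)&(x<.49)&(y<.1)&(y>-.35)
    q=P[m]; r=cv2.minAreaRect((q[:,:2]*1000).astype(np.float32)); print('tube',np.round(r,1) if 0 else r)
    # magnet top layer z 40-50
    m=ok&(z>.038)&(z<.053)&(x>.5)&(x<.68)&(y<.0)&(y>-.16)
    q=P[m]; r=cv2.minAreaRect((q[:,:2]*1000).astype(np.float32)); print('magtop',len(q),r)
    # front edge of the top layer: for y bins min x
    for b in np.arange(-.15,0,.01):
        k=q[(q[:,1]>=b)&(q[:,1]<b+.01)]
        if len(k)>3: print(round(b+.005,3),round(k[:,0].min(),4),round(k[:,0].max(),4),end='; ')
    print()
    # jar
    m=ok&(z>.055)&(x>.55)&(x<.75)&(y<-.17)&(y>-.35); q=P[m]; print('jar',len(q),np.median(q,0),cv2.minAreaRect((q[:,:2]*1000).astype(np.float32)))
    m=ok&(mn>150)&(x>.65)&(x<.8)&(abs(y+.05)<.13); q=P[m]; print('span',len(q),np.median(q,0),cv2.minAreaRect((q[:,:2]*1000).astype(np.float32)))
    m=ok&(z>.055)&(z<.1)&(x>.55)&(x<.66)&(y<.02)&(y>-.03); q=P[m]; print('knob',cv2.minEnclosingCircle((q[q[:,2]>.085][:,:2]*1000).astype(np.float32)),np.median(q,0))
E
```

```text
top0
tube ((437.3540954589844, -121.39974975585938), (25.38114356994629, 299.9505615234375), 11.116081237792969)
magtop 1180 ((573.7785034179688, -83.19975280761719), (88.61764526367188, 108.33578491210938), 7.881533622741699)
-0.145 0.538 0.5478; -0.135 0.536 0.6037; -0.125 0.5359 0.6041; -0.115 0.5339 0.6087; -0.105 0.5318 0.6138; -0.095 0.5318 0.6165; -0.085 0.5298 0.6171; -0.075 0.5278 0.6171; -0.065 0.5278 0.6144; -0.055 0.5256 0.6103; -0.045 0.5236 0.5915; -0.035 0.5237 0.5955; 
jar 465 [ 0.65305698 -0.28569753  0.07047496] ((653.5848388671875, -286.62298583984375), (55.14976501464844, 54.98988723754883), 17.87749671936035)
span 491 [ 0.71916637 -0.05731649  0.0079646 ] ((721.7435302734375, -65.37065887451172), (176.69000244140625, 35.787689208984375), 85.54070281982422)
knob ((616.8991088867188, -16.65103530883789), 10.323572158813477) [ 0.61490598 -0.01783457  0.08976464]
side0
tube ((438.1783142089844, -119.05474853515625), (26.481582641601562, 301.04107666015625), 11.114047050476074)
magtop 882 ((576.957275390625, -73.81864929199219), (92.77022552490234, 123.99567413330078), 6.060765743255615)
-0.135 0.5392 0.5923; -0.125 0.538 0.6043; -0.115 0.5345 0.6098; -0.105 0.5334 0.6118; -0.095 0.5321 0.617; -0.085 0.5313 0.6186; -0.075 0.5303 0.6176; -0.065 0.5289 0.6162; -0.055 0.5279 0.6121; -0.045 0.5272 0.6009; -0.035 0.5259 0.6066; -0.025 0.5425 0.6067; 
jar 285 [ 0.65444161 -0.27980348  0.06752619] ((655.0955810546875, -284.6817932128906), (50.98777770996094, 60.908058166503906), 8.730040550231934)
span 478 [ 0.71987538 -0.05342508  0.0042861 ] ((722.6987915039062, -66.2926025390625), (186.43722534179688, 40.153709411621094), 85.68779754638672)
knob ((619.1283569335938, -12.776126861572266), 11.321041107177734) [ 0.61636425 -0.00790691  0.0806884 ]
```

```bash
cat >> h.py <<'E'
from scipy.spatial.transform import Rotation as R
def to(target, yaw=None):
    """print tool-frame shift (mm) to the target; yaw: desired heading (deg) of tool z (mod 180)"""
    o=arm.get_obs(); r=R.from_rotvec(o['orientation']); M=r.as_matrix()
    print('t',round(float(o['clock']),2),'pos',np.round(o['eef_pos']*1000,1),'F',np.round(o['contact_force'],1),'w',round(float(o['width']),2),'q',np.round(o['qpos'],2))
    print('x',np.round(M[:,0],3),'y',np.round(M[:,1],3),'z',np.round(M[:,2],3),'zyaw',round(np.degrees(np.arctan2(M[1,2],M[0,2])),2))
    if target is not None:print('shift',np.round(r.inv().apply((np.array(target)-o['eef_pos'])*1000),1))
    if yaw is not None:
        for a in(yaw,yaw+180):
            z=np.array([np.cos(np.radians(a)),np.sin(np.radians(a)),0]);y=np.array([0,0,-1.]);T=R.from_matrix(np.stack([np.cross(y,z),y,z],1))
            print('turn',a,np.round(np.degrees((r.inv()*T).as_rotvec()),2))
E
python3 - <<'E'
from h import *
to([.45,.35,.205],101.1)
E
```

```text
t 0.15 pos [234.4 632.6 204.9] F [ 0.6 -0.   0.2] w 1.0 q [-1.37  0.43  0.07  1.61 -0.03  1.11 -0.07]
x [ 0.938 -0.347  0.   ] y [-0.    -0.001 -1.   ] z [ 0.347  0.938 -0.001] zyaw 69.67
shift [ 3.004e+02  1.000e-01 -1.901e+02]
turn 101.1 [ 6.000e-02 -3.143e+01 -1.000e-02]
turn 281.1 [2.0000e-02 1.4857e+02 8.0000e-02]
```

```bash
python3 -m pendant '[[[1,25,0,-16,0,0,0],[1,25,0,-16,0,0,0],[1,25,0,-16,0,0,0],[1,25,0,-16,0,0,0],[1,25,0,-16,0,0,0],[1,25,0,-16,0,0,0],[1,25,0,-16,0,0,0],[1,25,0,-16,0,0,0],[1,25,0,-16,0,0,0],[1,25,0,-16,0,0,0],[1,25,0,-16,0,0,0],[1,25,0,-16,0,0,0]]]'
python3 - <<'E'
from h import *
to([.47,-.12,.205],281.1)
E
```

```text
clock: 1.15
eef_pos: [0.4497, 0.3473, 0.2055]
orientation: [-1.553, 0.279, -0.278]
contact_force: [0.2, -0.2, 0.3]
width: 1.003
t 1.15 pos [449.7 347.3 205.5] F [ 0.2 -0.2  0.3] w 1.0 q [-0.94  0.25  0.21  1.86 -0.06  1.04  0.5 ]
x [ 0.938 -0.347 -0.   ] y [-0. -0. -1.] z [ 0.347  0.938 -0.   ] zyaw 69.67
shift [ 181.4    0.5 -431.1]
turn 281.1 [1.0000e-02 1.4857e+02 0.0000e+00]
turn 461.1 [ 0.000e+00 -3.143e+01 -1.000e-02]
```

```bash
python3 -m pendant '[[[1,15,0,-36,0,0,0],[1,15,0,-36,0,0,0],[1,15,0,-36,0,0,0],[1,15,0,-36,0,0,0],[1,15,0,-36,0,0,0],[1,15,0,-36,0,0,0],[1,15,0,-36,0,0,0],[1,15,0,-36,0,0,0],[1,15,0,-36,0,0,0],[1,15,0,-36,0,0,0],[1,15,0,-36,0,0,0],[1,15,0,-36,0,0,0]]]'
python3 -m pendant '[[[1,0,0,0,0,7,0],[1,0,0,0,0,7,0],[1,0,0,0,0,7,0],[1,0,0,0,0,7,0],[1,0,0,0,0,7,0],[1,0,0,0,0,7,0],[1,0,0,0,0,7,0],[1,0,0,0,0,7,0],[1,0,0,0,0,7,0],[1,0,0,0,0,7,0],[1,0,0,0,0,7,0]]]'
python3 -m pendant '[[[1,0,0,0,0,7,0],[1,0,0,0,0,7,0],[1,0,0,0,0,7,0],[1,0,0,0,0,7,0],[1,0,0,0,0,7,0],[1,0,0,0,0,7,0],[1,0,0,0,0,7,0],[1,0,0,0,0,7,0],[1,0,0,0,0,7,0],[1,0,0,0,0,7,0],[1,0,0,0,0,1.5,0],[1,0,0,0,0,0,0]]]'
python3 - <<'E'
from h import *
to([.409,-.120,.1],281.1)
save('wrist','w1')
p,P,ok=cloud('w1');x,y,z=P[...,0],P[...,1],P[...,2]
m=ok&(z>.018)&(z<.032)&(x>.35)&(x<.49); q=P[m]; print(cv2.minAreaRect((q[:,:2]*1000).astype(np.float32)),np.median(z[ok&(abs(z)<.01)]))
E
```

```text
clock: 2.15
eef_pos: [0.4673, -0.1208, 0.2057]
orientation: [-1.552, 0.278, -0.279]
contact_force: [1.0, 1.0, -0.5]
width: 0.999
clock: 3.07
eef_pos: [0.4677, -0.1189, 0.2054]
orientation: [-1.143, 1.307, -1.307]
contact_force: [-0.4, 0.6, -0.6]
width: 0.998
clock: 4.07
eef_pos: [0.4677, -0.1189, 0.2054]
orientation: [-0.206, 2.12, -2.12]
contact_force: [-0.2, 0.2, -1.0]
width: 1.002
t 4.07 pos [ 467.7 -118.9  205.4] F [-0.2  0.2 -1. ] w 1.0 q [-0.64  0.12  0.83  2.06 -0.11  1.   -1.13]
x [-0.981 -0.192  0.   ] y [-0. -0. -1.] z [ 0.192 -0.981 -0.   ] zyaw -78.91
shift [ 57.8 105.4 -10.2]
turn 281.1 [ 0.   -0.01  0.01]
turn 461.1 [-2.0000e-02  1.7999e+02  0.0000e+00]
((438.9898986816406, -120.07696533203125), (25.665014266967773, 299.75604248046875), 11.176348686218262) -0.00020540458057416444
```

View pics/w1.png

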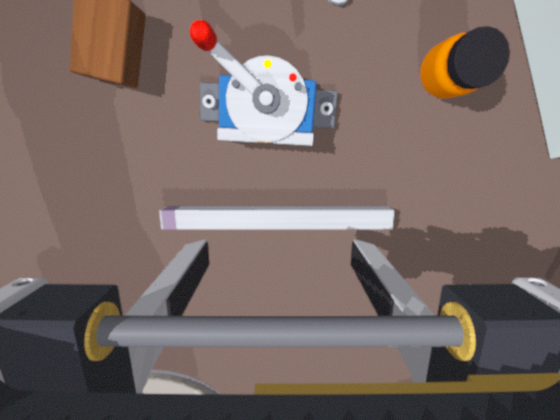

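```bash
python3 - <<'E'
from h import *
p,P,ok=cloud('w1');x,y,z=P[...,0],P[...,1],P[...,2]
m=ok&(z>.038)&(z<.053)&(x>.5)&(x<.68)&(y<.0)&(y>-.17);q=P[m]
print(cv2.minAreaRect((q[:,:2]*1000).astype(np.float32)))
B=[]
for b in np.arange(-.13,-.035,.005):
    k=q[(q[:,1]>=b)&(q[:,1]<b+.005)]
    if len(k)>3:
        i=k[:,0].argmin(); B.append([k[i,0],k[i,1]])
B=np.array(B); c=np.polyfit(B[:,1],B[:,0],1); print('face: x@y=-.085',np.polyval(c,-.085),'yaw',np.degrees(np.arctan(-c[0])),'res',np.std(B[:,0]-np.polyval(c,B[:,1])))
g=p.astype(int); m=ok&(g.min(-1)>185)&(z>.03)&(z<.05)&(x>.5)&(x<.56)&(y<-.02)&(y>-.17);q=P[m];print('poles',len(q),cv2.minAreaRect((q[:,:2]*1000).astype(np.float32)))
m=ok&(z>.01)&(z<.025)&(x>.52)&(x<.62)&(y<.03)&(y>-.19);q=P[m]
for s in(q[q[:,1]>-.08],q[q[:,1]<-.08]): print('foot',len(s),np.median(s,0))
m=ok&(z>.058)&(z<.08)&(x>.54)&(x<.6)&(y>-.11)&(y<-.06);print('hub',np.median(P[m],0))
E
```

```text
((574.7191162109375, -81.89706420898438), (88.78227233886719, 108.03330993652344), 8.345593452453613)
face: x@y=-.085 0.5312594341179436 yaw 8.493051010944816 res 0.0005575695460044942
poles 1969 ((548.2432861328125, -86.46344757080078), (34.16594696044922, 106.59479522705078), 8.053048133850098)
foot 416 [ 0.56436293 -0.01373184  0.0109216 ]
foot 412 [ 0.58187323 -0.15155783  0.01081745]
hub [ 0.57693122 -0.08094277  0.06342248]
```

```bash
python3 -m pendant '[[[1,20,0,-4,0,0,0],[1,20,0,-4,0,0,0],[1,19.5,0,-4,0,0,0],[1,0,20,0,0,0,0],[1,0,25,0,0,0,0],[1,0,25,0,0,0,0],[1,0,25,0,0,0,0],[1,0,25,0,0,0,0],[1,0,15,0,0,0,0],[1,0,0,0,0,0,0]]]'
python3 - <<'E'
from h import *
to([.407,-.1184,.014],281.1)
save('wrist','w2')
E
```

```text
clock: 4.95
eef_pos: [0.4053, -0.1188, 0.0682]
orientation: [-0.214, 2.12, -2.121]
contact_force: [-1.9, 1.2, 0.1]
width: 1.0
t 4.95 pos [ 405.3 -118.8   68.2] F [-1.9  1.2  0.1] w 1.0 q [-0.54  0.28  0.78  2.31 -0.32  0.66 -0.9 ]
x [-0.981 -0.195  0.005] y [-0.005 -0.001 -1.   ] z [ 0.195 -0.981  0.   ] zyaw -78.74
shift [-2.  54.2 -0.1]
turn 281.1 [-0.01  0.16  0.27]
turn 461.1 [ 4.2000e-01 -1.7984e+02  2.0000e-02]
```

View pics/w2.png

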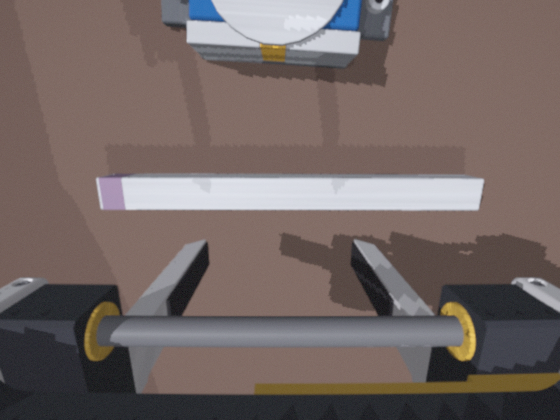

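```bash
python3 -m pendant '[[[1,0,15,0,0,0,0],[1,0,15,0,0,0,0],[1,0,12,0,0,0,0],[1,0,12,0,0,0,0],[1,0,0,0,0,0,0]]]'
python3 - <<'E'
from h import *
to([.407,-.1184,.014],281.1)
save('wrist','w3')
E
```

```text
clock: 5.42
eef_pos: [0.4072, -0.1186, 0.0164]
orientation: [-0.209, 2.119, -2.118]
contact_force: [-0.9, -0.1, -0.7]
width: 1.003
t 5.42 pos [ 407.2 -118.6   16.4] F [-0.9 -0.1 -0.7] w 1.0 q [-0.42  0.39  0.65  2.33 -0.47  0.54 -0.77]
x [-0.981 -0.195  0.   ] y [-0.  0. -1.] z [ 0.195 -0.981 -0.   ] zyaw -78.77
shift [ 0.1  2.4 -0.2]
turn 281.1 [0.02 0.13 0.01]
turn 461.1 [ 2.0000e-02 -1.7987e+02 -3.0000e-02]
```

View pics/w3.png

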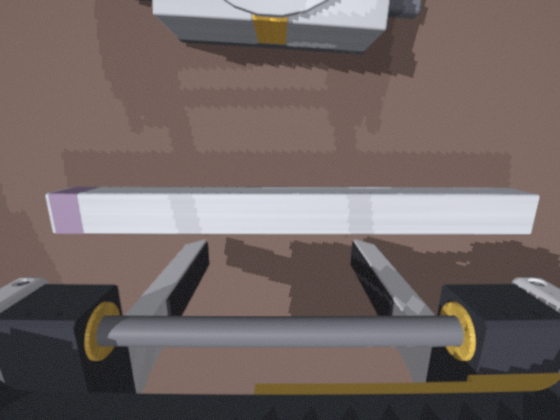

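```bash
python3 -m pendant '[[[1,0,4,0,0,0,0],[1,-5,0,0,0,0,0],[1,-6,0,0,0,0,0],[1,-7,0,0,0,0.4,0],[1,-7,0,0,0,0.4,0],[1,-7,0,0,0,0.4,0],[1,-7,0,0,0,0.4,0],[1,-7,0,0,0,0.4,0],[1,-7,0,0,0,0.4,0],[1,-7,0,0,0,0.4,0],[1,-6,0,0,0,0.4,0],[1,-4,0,0,0,0,0]]]'
python3 - <<'E'
from h import *
to([.5,-.1,.012],277.8)
save('wrist','w4'); save('top','t4')
p,P,ok=cloud('t4');x,y,z=P[...,0],P[...,1],P[...,2]
m=ok&(z>.018)&(z<.032)&(x>.35)&(x<.53)&(y<-.14);q=P[m];print(len(q),cv2.minAreaRect((q[:,:2]*1000).astype(np.float32)))
E
```

```text
clock: 6.47
eef_pos: [0.4768, -0.1064, 0.0128]
orientation: [-0.15, 2.149, -2.149]
contact_force: [-5.5, -0.4, 4.3]
width: 1.004
t 6.47 pos [ 476.8 -106.4   12.8] F [-5.5 -0.4  4.3] w 1.0 q [-0.43  0.49  0.64  2.2  -0.51  0.61 -0.85]
x [-0.99  -0.139  0.   ] y [-0. -0. -1.] z [ 0.139 -0.99  -0.   ] zyaw -82.03
shift [-23.9   0.8  -3.1]
turn 277.8 [0.   0.17 0.01]
turn 457.8 [ 1.0000e-02 -1.7983e+02 -0.0000e+00]
662 ((491.08294677734375, -454.30853271484375), (446.04595947265625, 120.50012969970703), 66.77508544921875)
```

View pics/w4.png

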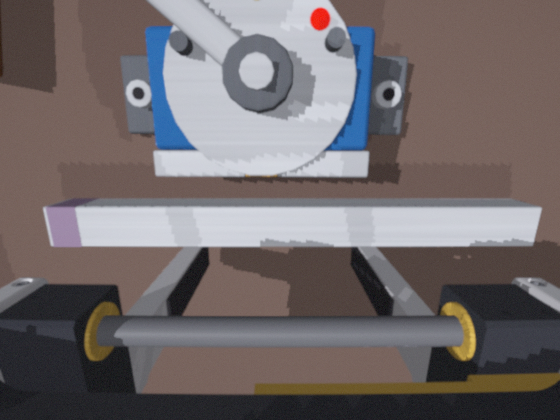

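View pics/t4.png

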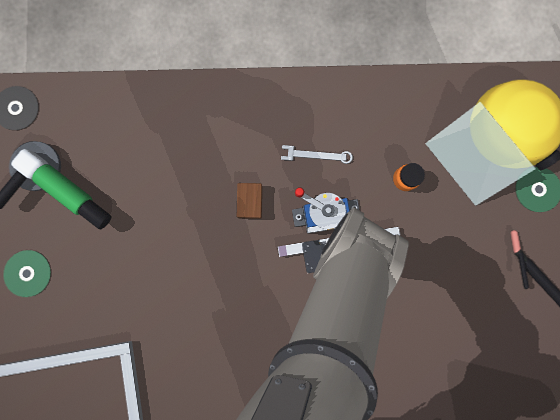

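```bash
python3 -m pendant '[[[1,-4,0,0,0,0.2,0],[1,-4,0,0,0,0,0],[1,-4,0,0,0,0,0],[1,-4,0,0,0,0,0],[1,-3,0,0,0,0,0],[1,0,0,0,0,0,0]]]'
python3 - <<'E'
from h import *
to([.5,-.1,.012],277.8)
save('wrist','w5')
p,P,ok=cloud('w5');x,y,z=P[...,0],P[...,1],P[...,2]
m=ok&(z>.02)&(z<.029)&(x>.45)&(x<.53)&(y<.04)&(y>-.28);q=P[m];print(len(q),cv2.minAreaRect((q[:,:2]*1000).astype(np.float32)))
E
```

```text
clock: 7.07
eef_pos: [0.4954, -0.1041, 0.0125]
orientation: [-0.146, 2.151, -2.151]
contact_force: [0.6, 0.0, 0.4]
width: 0.999
t 7.07 pos [ 495.4 -104.1   12.5] F [0.6 0.  0.4] w 1.0 q [-0.43  0.51  0.64  2.16 -0.52  0.62 -0.86]
x [-0.991 -0.135 -0.   ] y [ 0. -0. -1.] z [ 0.135 -0.991  0.   ] zyaw -82.23
shift [-5.1  0.5 -3.4]
turn 277.8 [-0.01 -0.03 -0.02]
turn 457.8 [ 3.0000e-02  1.7997e+02 -1.0000e-02]
14320 ((507.8809814453125, -109.37042236328125), (42.16868209838867, 299.4963073730469), 5.48321008682251)
```

View pics/w5.png

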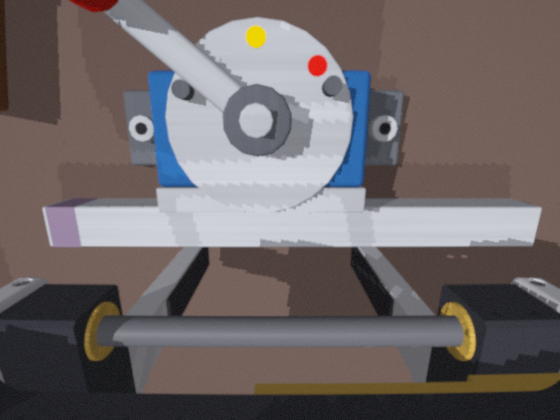

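Almost there: the tube edge and the face are parallel, with a few mm left. I push on in small steps and watch the force.

```bash
python3 -m pendant '[[[1,-2,0,0,0,0,0],[1,-1.5,0,0,0,0,0],[1,-1,0,0,0,0,0]]]'
python3 -m pendant '[[[1,-1,0,0,0,0,0]]]'
python3 -m pendant '[[[1,-1,0,0,0,0,0]]]'
```

```text
clock: 7.37
eef_pos: [0.4973, -0.1037, 0.0122]
orientation: [-0.149, 2.154, -2.152]
contact_force: [-18.0, -2.7, 12.9]
width: 0.999
clock: 7.45
eef_pos: [0.4973, -0.1037, 0.0121]
orientation: [-0.151, 2.155, -2.153]
contact_force: [-21.6, -3.6, 15.7]
width: 0.999
clock: 7.53
eef_pos: [0.4974, -0.1037, 0.0119]
orientation: [-0.152, 2.156, -2.153]
contact_force: [-26.2, -4.5, 22.0]
width: 0.998
```

```bash
python3 -m pendant '[[[1,-1,0,0,0,0,0],[1,0,0,0,0,0,0]]]'
python3 - <<'E'
from h import *
to(None,277.8)
print(np.round(arm.get_obs()['torque'],2))
save('wrist','w6'); save('side','s6')
a=cv2.imread('pics/w6.png')[150:270,20:560];cv2.imwrite('pics/c6.png',cv2.resize(a,(800,320),interpolation=2))
a=cv2.imread('pics/s6.png')[120:280,230:430];cv2.imwrite('pics/d6.png',cv2.resize(a,(750,600),interpolation=2))
E
```

```text
clock: 7.7
eef_pos: [0.4974, -0.1036, 0.0117]
orientation: [-0.154, 2.157, -2.154]
contact_force: [-26.4, -3.7, 20.4]
width: 0.999
t 7.7 pos [ 497.4 -103.6   11.7] F [-26.4  -3.7  20.4] w 1.0 q [-0.43  0.52  0.64  2.15 -0.52  0.64 -0.86]
x [-0.991 -0.134  0.008] y [-0.008  0.001 -1.   ] z [ 0.134 -0.991 -0.002] zyaw -82.3
turn 277.8 [ 0.13 -0.1   0.45]
turn 457.8 [ -0.7 179.9   0.2]
[-0.86  6.45  0.24]
```

View pics/c6.png

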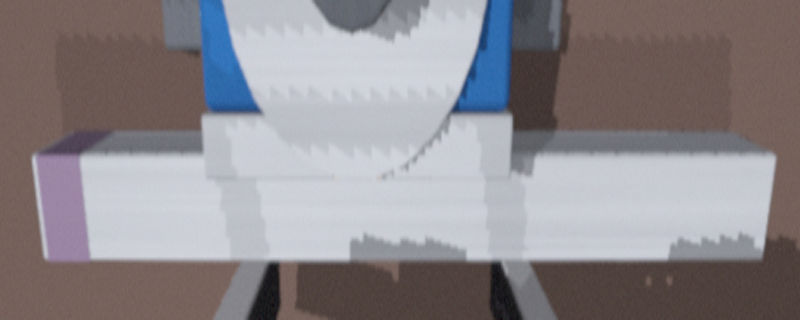

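View pics/d6.png

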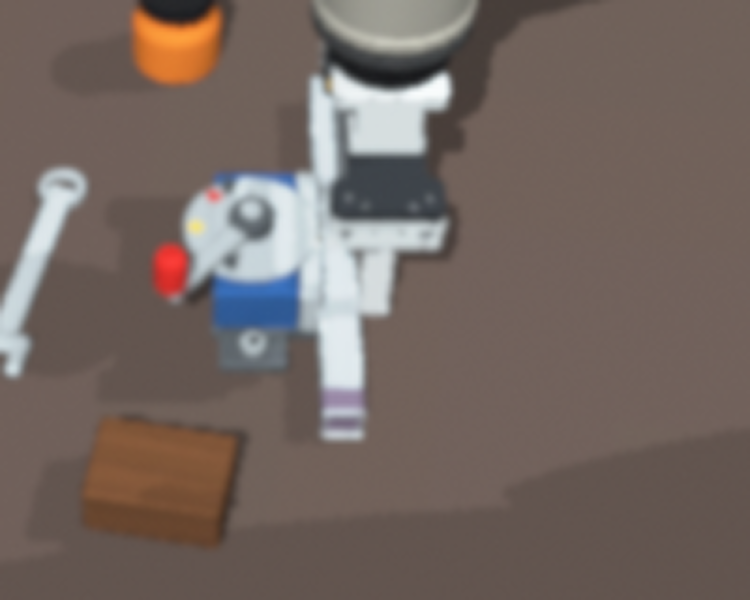

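The tube stopped at x=0.4973 while the push rose to 26 N. The moment about the vertical is only 0.24 N m, so the reaction runs through the middle of the two fingers, as it should when flush. In the crop, the pole edge lies along the tube edge over its whole width. Now I back off and check again.

```bash
python3 -m pendant '[[[1,3,0,0,0,0,0],[1,5,0,0,0,0,0],[1,10,0,0,0,0,0],[1,0,-25,0,0,0,0],[1,0,-35,0,0,0,0],[1,0,-35,0,0,0,0],[1,0,-35,0,0,0,0],[1,0,-35,0,0,0,0],[1,10,-30,0,0,0,0],[1,0,0,0,0,0,0],[1,0,0,0,0,0,0]]]'
python3 - <<'E'
from h import *
to(None,277.8)
save('wrist','w7')
p,P,ok=cloud('w7');x,y,z=P[...,0],P[...,1],P[...,2]
m=ok&(z>.019)&(z<.029)&(x>.45)&(x<.535)&(y<.08)&(y>-.3);
n,l,s,c=cv2.connectedComponentsWithStats(m.astype(np.uint8)); i=1+s[1:,4].argmax(); q=P[l==i];print(len(q),cv2.minAreaRect((q[:,:2]*1000).astype(np.float32)))
# tube rear top edge per y, and pole edge per y
m=ok&(z>.038)&(z<.053)&(x>.5)&(x<.68)&(y<.0)&(y>-.17);g=P[m]
for a,lo,hi,nm in((q,-.25,.02,'tube rear'),(g,-.13,-.035,'face')):
    B=[]
    for b in np.arange(lo,hi,.005):
        k=a[(a[:,1]>=b)&(a[:,1]<b+.005)]
        if len(k)>3: i=k[:,0].argmin(); B.append(k[i,:2])
    B=np.array(B);
    for _ in range(3):
        c=np.polyfit(B[:,1],B[:,0],1); r=B[:,0]-np.polyval(c,B[:,1]); B=B[abs(r)<.0025]
    print(nm,'x@-.085',np.polyval(c,-.085),'yaw',np.degrees(np.arctan(-c[0])),len(B))
a=cv2.imread('pics/w7.png');cv2.imwrite('pics/c7.png',cv2.resize(a[120:340],(800,314),interpolation=2))
E
```

```text
clock: 8.72
eef_pos: [0.4751, -0.1064, 0.2087]
orientation: [-0.142, 2.151, -2.146]
contact_force: [-0.0, 0.3, -0.1]
width: 1.0
t 8.72 pos [ 475.1 -106.4  208.7] F [-0.   0.3 -0.1] w 1.0 q [-0.73  0.14  0.92  2.05 -0.13  1.01 -1.19]
x [-0.991 -0.136 -0.004] y [ 0.004  0.003 -1.   ] z [ 0.136 -0.991 -0.002] zyaw -82.19
turn 277.8 [ 0.12  0.01 -0.24]
turn 457.8 [  -0.38 -179.99   -0.19]
3952 ((520.7896728515625, -107.26953125), (25.05034637451172, 298.9722595214844), 7.556214809417725)
tube rear x@-.085 0.5066678727826837 yaw 7.320256917859584 54
face x@-.085 0.531549132251146 yaw 7.9142131963850515 19
```

View pics/w7.png

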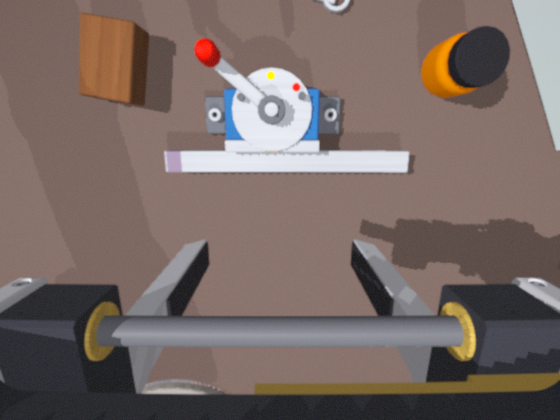

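Tube rear edge is 24.9 mm from the face for a 25 mm tube, and the yaws agree to within the noise. It is flush and stays put. Next the lever: shut the fingers and turn 50° so that the closed finger's back leads.

```bash
python3 -m pendant '[[[-1,0,0,0,0,-7,0],[-1,0,0,0,0,-7,0],[-1,0,0,0,0,-7,0],[-1,0,0,0,0,-7,0],[-1,0,0,0,0,-7,0],[-1,0,0,0,0,-7,0],[-1,0,0,0,0,-7,0],[-1,0,0,0,0,-1,0],[-1,0,0,0,0,0,0],[-1,0,0,0,0,0,0]]]' 20
python3 - <<'E'
from h import *
to([.5798,.0096,.2],-32.4)
E
```

```text
clock: 9.6
eef_pos: [0.4742, -0.107, 0.2068]
orientation: [-0.887, 1.614, -1.613]
contact_force: [-0.7, -0.9, -0.8]
width: 0.328
t 9.6 pos [ 474.2 -107.   206.8] F [-0.7 -0.9 -0.8] w 0.33 q [-0.63  0.13  0.79  2.05 -0.11  1.01 -0.35]
x [-0.537 -0.844  0.001] y [-0.001 -0.    -1.   ] z [ 0.844 -0.537 -0.001] zyaw -32.48
shift [-155.1    6.6   26.5]
turn -32.4 [ 0.05 -0.08  0.06]
turn 147.6 [-9.0000e-02  1.7992e+02  7.0000e-02]
```

```bash
python3 -m pendant '[[[-1,-25,0,4.5,0,0,0],[-1,-26,0,4.5,0,0,0],[-1,-26,0,4.5,0,0,0],[-1,-26,0,4.5,0,0,0],[-1,-26,0,4.5,0,0,0],[-1,-26,0,4,0,0,0],[-1,0,20,0,0,0,0],[-1,0,20,0,0,0,0],[-1,0,20,0,0,0,0],[-1,0,0,0,0,0,0],[-1,0,0,0,0,0,0]]]'
python3 - <<'E'
from h import *
to([.5798,.0096,.066],-32.4)
save('wrist','w8')
p,P,ok=cloud('w8'); x,y,z=P[...,0],P[...,1],P[...,2]; h=cv2.cvtColor(p,cv2.COLOR_RGB2HSV).astype(int)
m=ok&((h[...,0]<6)|(h[...,0]>174))&(h[...,1]>150)&(z>.05)&(z<.11); q=P[m]; print(len(q),cv2.minAreaRect((q[:,:2]*1000).astype(np.float32)),q[:,2].max())
t=q[q[:,2]>.087]; print(len(t),cv2.minEnclosingCircle((t[:,:2]*1000).astype(np.float32)))
E
```

```text
clock: 10.52
eef_pos: [0.579, 0.0099, 0.1469]
orientation: [-0.889, 1.613, -1.612]
contact_force: [0.4, -0.9, 0.7]
width: 0.008
t 10.52 pos [579.    9.9 146.9] F [ 0.4 -0.9  0.7] w 0.01 q [-0.66  0.4   0.67  1.91 -0.3   0.94 -0.41]
x [-0.535 -0.845  0.002] y [-0.002 -0.001 -1.   ] z [ 0.845 -0.535 -0.001] zyaw -32.37
shift [-0.3 80.9  0.9]
turn -32.4 [0.07 0.03 0.11]
turn 147.6 [ 1.8000e-01 -1.7997e+02 -1.1000e-01]
580 ((618.3012084960938, -13.073975563049316), (19.88738441467285, 20.11841583251953), 59.82816696166992) 0.09318272841845984
385 ((618.4209594726562, -14.207205772399902), 9.926473617553711)
```

View pics/w8.png

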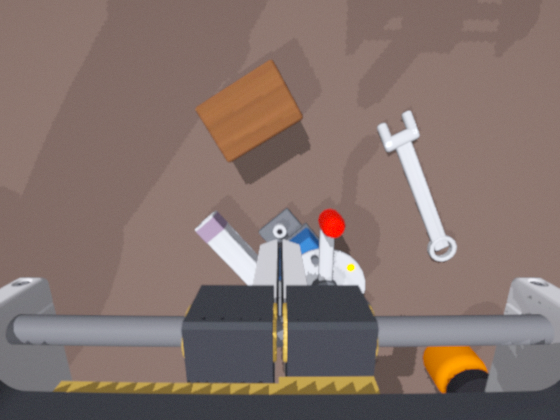

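```bash
python3 -m pendant '[[[-1,-1,20,0,0,0,0],[-1,0,20,0,0,0,0],[-1,0,20,0,0,0,0],[-1,0,18,0,0,0,0],[-1,0,0,8,0,0,0],[-1,0,0,6,0,0,0],[-1,0,0,4,0,0,0],[-1,0,0,0,0,0,0]]]'
python3 - <<'E'
from h import *
to([.6184,-.0138,.068],-32.4)
save('wrist','w9')
E
```

```text
clock: 11.23
eef_pos: [0.5974, 0.0004, 0.0712]
orientation: [-0.885, 1.609, -1.612]
contact_force: [1.0, 0.1, 0.2]
width: 0.004
t 11.23 pos [5.974e+02 4.000e-01 7.120e+01] F [1.  0.1 0.2] w 0.0 q [-0.57  0.52  0.6   1.93 -0.4   0.81 -0.31]
x [-0.534 -0.845 -0.001] y [ 0.003 -0.    -1.   ] z [ 0.845 -0.534  0.002] zyaw -32.3
shift [ 0.8  3.3 25.4]
turn -32.4 [-0.14  0.1  -0.08]
turn 147.6 [-1.200e-01 -1.799e+02  2.100e-01]
```

View pics/w9.png

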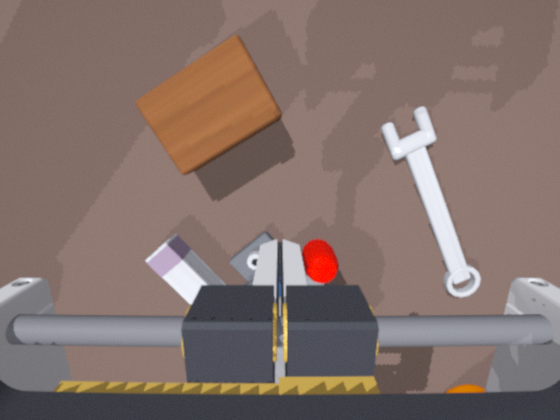

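```bash
python3 -m pendant '[[[-1,0,1,2,0,0,0],[-1,-1.7,0,6.9,0,4.87,0],[-1,-1.7,0,6.9,0,4.87,0],[-1,-1.7,0,6.9,0,4.87,0],[-1,-1.7,0,6.9,0,4.87,0]]]'
cat >> h.py <<'E'
def arc():
    o=arm.get_obs(); r=R.from_rotvec(o['orientation']); M=r.as_matrix(); d=r.inv().apply((np.array([.576,-.0805,o['eef_pos'][2]])-o['eef_pos'])*1000)
    z=np.degrees(np.arctan2(M[1,2],M[0,2])); print('pivot in tool',np.round(d,1),'lever angle if flat',round((-32.4-z)/57.3,3),'F tool',np.round(r.inv().apply(o['contact_force']),1),'y',np.round(M[:,1],3),o['clock'])
E
python3 - <<'E'
from h import *
arc(); save('wrist','w10')
E
```

```text
clock: 11.7
eef_pos: [0.6221, -0.0106, 0.0688]
orientation: [-0.636, 1.841, -1.836]
contact_force: [-6.5, 6.2, 5.0]
width: 0.004
pivot in tool [79.4 -0.1 26.5] lever angle if flat 0.34 F tool [ 1.3 -5.  -8.8] y [-0.002  0.002 -1.   ] 11.7
```

View pics/w10.png

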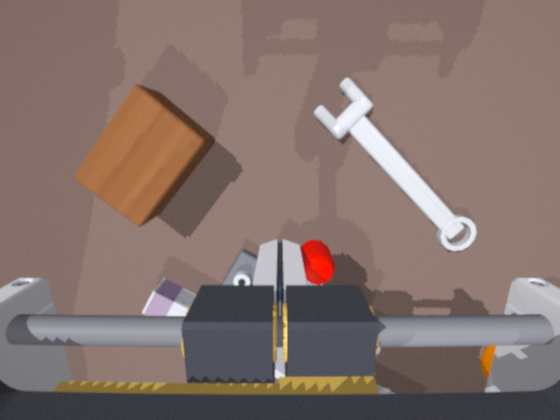

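The push works: about 9 N on the knob, and the arc geometry holds. I continue.

```bash
python3 -m pendant '[[[-1,-1.7,0,6.9,0,4.87,0],[-1,-1.7,0,6.9,0,4.87,0],[-1,-1.7,0,6.9,0,4.87,0],[-1,-1.7,0,6.9,0,4.87,0],[-1,-1.7,0,6.9,0,4.87,0],[-1,-1.7,0,6.9,0,4.87,0]]]'
python3 - <<'E'
from h import *
arc(); save('wrist','w11')
E
```

```text
clock: 12.25
eef_pos: [0.65, -0.0443, 0.0689]
orientation: [-0.167, 2.14, -2.14]
contact_force: [0.7, 0.4, 0.2]
width: 0.005
pivot in tool [78.7 -0.  24.2] lever angle if flat 0.849 F tool [-0.8 -0.2 -0.2] y [ 0.001  0.    -1.   ] 12.25
```

View pics/w11.png

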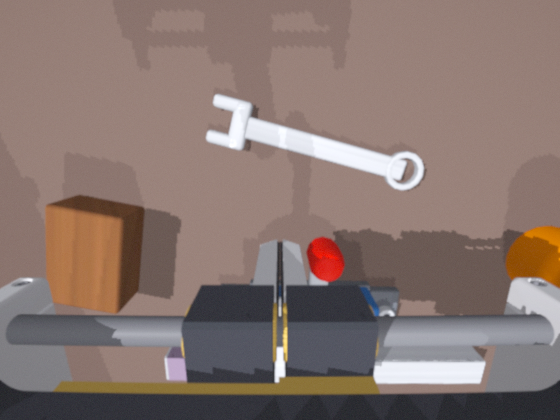

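```bash
python3 -m pendant '[[[-1,-1.7,0,6.9,0,4.87,0],[-1,-1.7,0,6.9,0,4.87,0],[-1,-1.7,0,6.9,0,4.87,0],[-1,-1.7,0,6.9,0,4.87,0],[-1,-1.7,0,6.9,0,4.87,0],[-1,-1.7,0,6.9,0,4.87,0],[-1,-1.7,0,6.9,0,4.87,0],[-1,-1.7,0,6.9,0,4.87,0]]]'
python3 - <<'E'
from h import *
arc()
E
python3 -m pendant '[[[-1,-1.7,0,6.9,0,4.87,0],[-1,-1.7,0,6.9,0,4.87,0],[-1,0,0,0,0,0,0]]]'
python3 - <<'E'
from h import *
arc(); save('wrist','w12')
E
```

```text
clock: 12.97
eef_pos: [0.6554, -0.0996, 0.0687]
orientation: [-0.515, -1.928, 1.928]
contact_force: [-0.3, 0.8, -0.1]
width: 0.008
pivot in tool [78.4 -0.  23. ] lever angle if flat 1.527 F tool [ 0.7  0.1 -0.5] y [ 0.  0. -1.] 12.9667
clock: 13.22
eef_pos: [0.6501, -0.1144, 0.0686]
orientation: [-0.658, -1.818, 1.82]
contact_force: [0.4, -0.7, -0.2]
width: 0.007
pivot in tool [78.6  0.  21.4] lever angle if flat 1.7 F tool [-0.7  0.2  0.3] y [-0.    -0.001 -1.   ] 13.2167
```

View pics/w12.png

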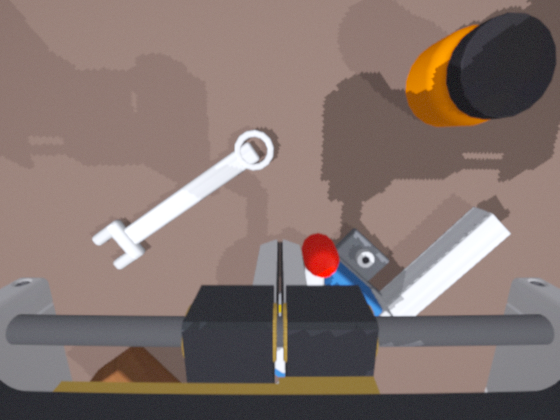

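It snapped on to full. I nudge up to the hard stop to confirm.

```bash
python3 -m pendant '[[[-1,0,0,1.5,0,0,0],[-1,0,0,1.5,0,0,0],[-1,0,0,1.5,0,0,0]]]'
python3 -c "from h import *; arc()"
python3 -m pendant '[[[-1,0,0,1.5,0,0,0],[-1,0,0,1.5,0,0,0]]]'
python3 -c "from h import *; arc()"
```

```text
clock: 13.52
eef_pos: [0.6482, -0.1162, 0.0686]
orientation: [-0.654, -1.823, 1.822]
contact_force: [1.9, 0.3, -0.5]
width: 0.004
pivot in tool [78.4 -0.  18.3] lever angle if flat 1.694 F tool [-1.3  0.5 -1.5] y [ 0.     0.001 -1.   ] 13.5167
clock: 13.68
eef_pos: [0.6469, -0.118, 0.0686]
orientation: [-0.656, -1.824, 1.821]
contact_force: [8.3, 9.2, -1.7]
width: 0.003
pivot in tool [78.5 -0.  16.2] lever angle if flat 1.695 F tool [ -0.6   1.7 -12.4] y [ 0.001  0.001 -1.   ] 13.6833
```

Reaction of 12 N with the knob up against the stop. Retreat, rise and inspect.

```bash
python3 -m pendant '[[[-1,0,0,-4,0,0,0],[-1,0,0,-12,0,0,0],[-1,0,0,-14,0,0,0],[-1,0,-25,0,0,0,0],[-1,0,-35,0,0,0,0],[-1,0,-35,0,0,0,0],[-1,0,-35,0,0,0,0],[-1,25,0,0,0,0,0],[-1,30,0,0,0,0,0],[-1,30,0,0,0,0,0],[-1,30,0,0,0,0,0],[-1,0,0,0,0,0,0]]]'
python3 -m pendant '[[[-1,30,0,0,0,0,0],[-1,30,0,0,0,0,0],[-1,30,0,0,0,0,0],[-1,30,0,0,0,0,0],[-1,0,0,0,0,0,0],[-1,0,0,0,0,0,0]]]'
python3 - <<'E'
from h import *
to(None); save('wrist','w13'); save('top','t13'); save('side','s13')
E
```

```text
clock: 14.68
eef_pos: [0.5742, -0.0174, 0.1979]
orientation: [-0.649, -1.824, 1.822]
contact_force: [0.7, -0.2, 0.8]
width: 0.004
clock: 15.18
eef_pos: [0.4841, 0.057, 0.1989]
orientation: [-0.651, -1.826, 1.822]
contact_force: [0.8, 0.4, 0.5]
width: 0.006
t 15.18 pos [484.1  57.  198.9] F [0.8 0.4 0.5] w 0.01 q [-1.35  0.34  1.35  2.07 -0.4   1.03 -2.05]
x [-0.773  0.634  0.001] y [ 0.     0.002 -1.   ] z [-0.634 -0.773 -0.002] zyaw -129.33
```

View pics/w13.png

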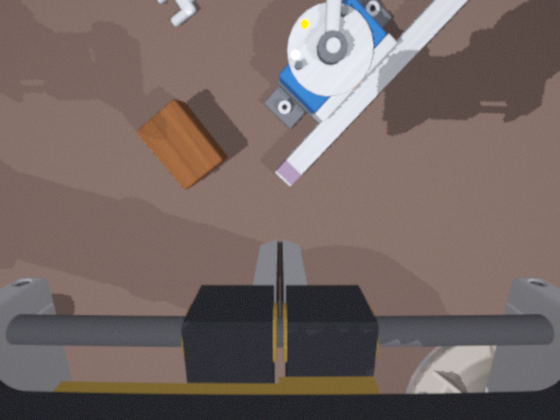

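View pics/t13.png

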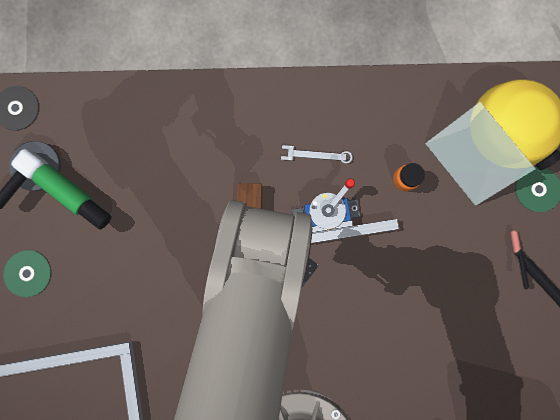

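View pics/s13.png

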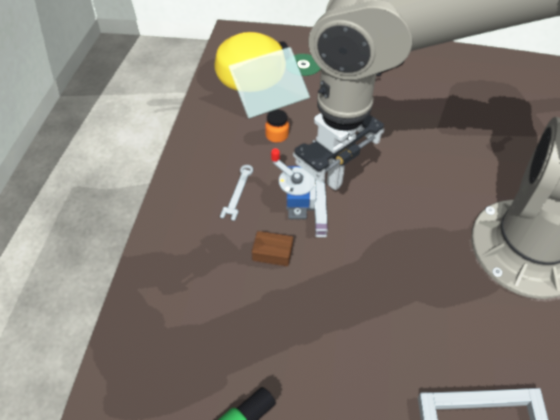

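```bash
python3 - <<'E'
from h import *
for f in('top13','top0','side13','side0'):
    fn={'top13':'t13','side13':'s13'}.get(f,f)
    p,P,ok=cloud(fn);x,y,z=P[...,0],P[...,1],P[...,2];h=cv2.cvtColor(p,cv2.COLOR_RGB2HSV).astype(int)
    m=ok&((h[...,0]<6)|(h[...,0]>174))&(h[...,1]>160)&(z>.075)&(z<.1)&(x>.55)&(x<.7)&(y<.03)&(y>-.17)
    t=P[m]; c,r=cv2.minEnclosingCircle((t[:,:2]*1000).astype(np.float32)); a=np.degrees(np.arctan2(c[1]+80.5,c[0]-576)); print(fn,'knob',np.round(c,1),'ang',a)
    m=ok&(z>.055)&(z<.085)&(x>.6)&(x<.72)&(y<-.24)&(y>-.33);print('jar',np.round(np.median(P[m],0),4))
    m=ok&(p.min(-1)>150)&(x>.69)&(x<.8)&(abs(y+.05)<.13);print('span',cv2.minAreaRect((P[m][:,:2]*1000).astype(np.float32)))
    m=ok&(z>.03)&(z<.045)&(x>.55)&(x<.66)&(y>.04)&(y<.17);print('block',cv2.minAreaRect((P[m][:,:2]*1000).astype(np.float32)))
p,P,ok=cloud('w13');x,y,z=P[...,0],P[...,1],P[...,2]
n=np.array([.9907,.1357,0]);t=np.array([-.1357,.9907,0]);N=P@n*1000;T=P@t*1000
m=ok&(z>.019)&(z<.03)&(N>470)&(N<512)&(T<30)&(T>-340)
m2=ok&(z>.038)&(z<.047)&(N>500)&(N<525)
for lo in range(-320,0,20):
    a=m&(T>lo)&(T<lo+20);b=m2&(T>lo)&(T<lo+20)
    print(lo+10,a.sum() and np.round(np.percentile(N[a],[1,99]),1),b.sum() and round(np.percentile(N[b],1),1))
E
```

```text
t13 knob [ 634.9 -134.9] ang -42.72713470984714
jar [ 0.653  -0.2853  0.0706]
span ((721.6661987304688, -65.36282348632812), (176.641845703125, 36.33405303955078), 85.62973022460938)
block ((616.4090576171875, 104.11127471923828), (58.77787780761719, 61.731597900390625), 88.67701721191406)
top0 knob [616.4 -15.7] ang 58.06190662616916
jar [ 0.6531 -0.2857  0.0705]
span ((721.7435302734375, -65.37065887451172), (176.69000244140625, 35.787689208984375), 85.54070281982422)
block ((605.2593383789062, 104.3353271484375), (58.851314544677734, 83.65438079833984), 88.78205871582031)
s13 knob [ 636.1 -129. ] ang -38.91075153373583
jar [ 0.6545 -0.2789  0.0673]
span ((722.385498046875, -68.08324432373047), (191.1100311279297, 40.589324951171875), 85.39939880371094)
block ((606.7387084960938, 107.37940979003906), (61.707847595214844, 85.72932434082031), 87.910888671875)
side0 knob [617.7 -12. ] ang 58.65169809640578
jar [ 0.6544 -0.2798  0.0675]
span ((722.6987915039062, -66.2926025390625), (186.43722534179688, 40.153709411621094), 85.68779754638672)
block ((606.7913818359375, 107.88525390625), (61.36300277709961, 85.86417388916016), 87.40015411376953)
-310 [489.5 490.2] 0
-290 [489.1 509.5] 0
-270 [489.3 511.7] 0
-250 [489.5 511.7] 0
-230 [489.1 511.8] 0
-210 [489.  511.8] 514.3
-190 [489.5 511.8] 514.1
-170 [489.9 511.8] 514.2
-150 [488.9 511.7] 513.9
-130 [489.  511.7] 513.9
-110 [489.1 511.6] 514.3
-90 [489.7 511.7] 0
-70 [490.1 511.7] 0
-50 [489.8 511.7] 0
-30 [489.5 511.9] 0
-10 0 0
```

```bash
python3 -c "
from bench import arm; print(arm.job_done()); print(arm.get_obs()['clock'])"
```

```text
the job is handed in; nothing more can be done
None
the job is handed in; nothing more can be done
```

The tube now lies flush against the magnet's face and the lever is at full hold; I handed the job in at about 15.3 s with the arm clear of everything. I pushed the tube with two open fingertips, with the lever still off, until it seated at about 26 N. Then I backed off and swung the lever clockwise past the half-hold click to full with the shut fingers, nudging it at the end until it resisted with about 12 N.

Last checks:
- **Tube:** its rear edge runs parallel to the face along its whole length, 24.8 mm from it, which matches the 25 mm section.
- **Lever:** the knob swung about 98° by the side camera and 101° by the top camera, against 97° expected. The two cameras disagree by about 3°, but both put it in the full-hold position.
- **Jar, block and spanner:** all within about 2 mm of where they started, which is the measuring error. In the last top picture the arm hid part of the block, so for the block I relied on the side camera, which shows it unmoved.
- **Near a limit:** at the end of the retreat, joint 3 stood at 1.35 rad of its 1.37 range, so I stopped there.

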